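Hold the hidden brake bolt while its backing nut is tightened

TASK

A colleague is about to tighten the nut on the front of the roll-stand brake bracket. Reach down into the narrow gap behind the bracket's tall front cheek, grasp the square bolt head hidden there between the two fingers, and only then turn it clockwise (as seen facing the head from behind the bracket), against its spring, until you feel it come up against its stop. The program finishes while still gripping the head firmly and holding it at the stop so that it cannot turn back, and leave the tape roll, the binder and the marker where they are.

Things in the scene. Friction and masses are not known exactly. Their poses are not given: they have to be found in the camera images.
- bracket: Fixed dark steel channel bracket with two upright cheeks and a 48 mm gap between them, open above and at both ends. Origin: on the bench, midway in the gap. x runs from the front cheek (robot side) to the rear cheek, y along the cheeks, z up; yaw within 0.45 rad of the robot's frame, no tilt. Base plate 100 (x) by 80 (y) by 6 mm high. Hexagonal backing nut and thread end in front, to x = -57 mm.
- front_top (a point): Middle of the front cheek's top edge: cheek 8 mm thick (bracket x = -32 to -24 mm), 80 mm wide along y, top 88 mm above the bench.
- rear_top (a point): Middle of the rear cheek's top edge: cheek 6 mm thick (bracket x = +24 to +30 mm), 80 mm wide along y, top 60 mm above the bench.
- bolt_head: Plain steel square bolt head in the middle of the gap: 26 by 26 mm across the flats, 16 mm thick along the bolt. Origin: the head's centre, on the bolt's axis, 64 mm above the bench, directly above the bracket's origin. Its x is the bolt's axis (level, parallel to the bracket's x); y and z are the normals of the flats and turn with the head. An 18 mm round shank joins it to the front cheek.
- bolt (a joint): Bolt angle, rad, about its level axis: 0 slack, 0.95 at its hard stop, 0 to 0.28 at first. Grows clockwise as seen facing the head from behind the bracket (right-handed about bracket -x). Flats are q - 0.45 from upright. Turning takes 0.1 N m, rising to 0.32 N m just before the stop, where it stops abruptly; if let go, a 0.25 N m/rad spring turns it back to about 0.3.
- tape_roll: bystander: loose clear roll of packing tape lying flat, outer diameter 100 mm, 48 mm high; origin at the centre of its underside
- binder: bystander: loose closed black ring binder lying flat, 290 by 250 mm, 36 mm high; origin at the centre of its underside
- marker: bystander: loose white marker with a blue cap lying on the bench, 147 mm long, 16 mm thick; origin on its underside, near the middle

How it is judged:
By the outcome, as a careful person would: the job done as asked, in the order asked, and still so for the second after the job is handed in, while the arm keeps its last pose, push and grip.
It also fails if it takes over 38 s, if anything falls off the work surface, if the arm or the gripper's body presses on something with over 40 N, if the wrist force passes 120 N, or if a joint passes its speed limit or range.

ROBOT

A 6-joint arm with a two-finger parallel gripper is mounted at the origin on the work surface. World frame = base frame: x ahead of the robot, y to its left, z up, the work surface at z = 0. Lengths are in m, angles in rad, forces in N, time in s.
With the tool pointing down it reaches from about 0.35 to 0.95 m from the base axis. Payload 17.4 kg.
Tool frame: the origin (TCP) lies at the very end of the fingers, on their centre line; the grasp point (between the pads) lies 19 mm behind it (env.grip_point_offset is the distance from the TCP to the grasp point, in m); z points along the fingers, y is the line along which they close (so a half turn about z gives the same grasp; the last joint's range is limited). The gripper opens to 93 mm and grips with 3 to 60 N. Pads are 15 mm wide; open, the fingers measure 128 mm over their backs; the gripper's body (75 mm by 188 mm) begins 65 mm behind the grasp point.
Start: joints at [1.289, 0.116, 1.442, -0, 1.584, -0.038], TCP at [0.163, 0.655, 0.219] pointing down, gripper open.
Joint ranges: [-2.83, 2.83], [-0.83, 2.19], [0.07, 2.5], [-1.14, 4.28], [0.01, 3], [-2.97, 2.97]. Speed limits (rad/s): [1.89, 1.89, 2.22, 3.14, 3.14, 3.14].

INTERFACE

Orientations are given as a rotation vector (axis times angle).
In Python, from rig import env, camrig, get_state gives the robot as it stands (env), with the cameras (camrig) and the readings as plain functions.
- The arm moves only by the shell command python3 inch.py, which reads ROWS from standard input. ROWS is a JSON object with one list for each field, all of the same length, 1 to 20, a row being the entries at one place: sx, sy, sz (the shift in m), ax, ay, az (a rotation vector in rad), aperture (the opening from 0.0 (shut) to 1.0 (fully open)); each row is the pose to reach, as a shift and turn from the pose commanded when the command began, along the tool's axes at that moment; what a row does not reach only later rows make up. A row lasts 1/12 s, in which the tool goes at most 0.0417 m and 0.125 rad, less where a joint would pass 70% of its speed; a pose out of reach is approached as far as the arm can. The fingers move at their own pace and stop on an object; the grip force is fixed at half the most. Time passes only in rows, so rows that do not move let the fingers close. It prints the time, the measured TCP pose, the force, the opening and the grip force at its end. Input that does not fit is refused with a message, and nothing moves.
- get_state(): the state, without advancing time (a new reading comes with each control period).
- camrig.get_image(name): name is "side" or "top" or "wrist"; returns the picture (480x640x3 uint8, red, green, blue); there is no depth.
- camrig.camera_info(name): a dict with "fx", "fy", "cx", "cy" (pixels), "world_to_cam" (4x4, takes a point from world to camera coordinates). Camera axes: x right, y down, z forward; pixel columns grow to the right and rows downward; lengths in m; the calibration is good to about 2 mm. The wrist camera is an equidistant fisheye: a pixel r from the principal point sees the ray r / f radians off the axis. A picture is of the moment at which its call begins: read the wrist's pose just before it. camera_info takes no time and is no camera call; for the wrist camera it gives the pose at the moment of the call.
- env.sign_off(): hands the job in; it is judged then, once.
The state is a dict: "t": time; "q": joint angles; "joint_vel": joint speeds; "joint_torque": joint torques, N m; "position": TCP position; "orientation": TCP orientation; "wrist_force": force on the tool from outside, world axes, zero at the start; "moment": the same for the moment, N m; "gripper_width": opening from 0.0 (shut) to 1.0 (fully open); "finger_force": force on a finger pad.
Only numpy, scipy, OpenCV 4.12 (cv2) and the standard library are available. Lean on these libraries where they do the work, as an engineer would, in place of code of your own. Each camera call takes 0.05 s, during which the arm holds its last target. There are 200 camera calls.

## Working session

There is one attempt and no reset: what is moved stays moved. The work goes in short steps, Python scripts to look and compute and a shell command to move; the robot and the scene stay as the last step left them, time stands still between calls to the robot, and variables do not carry over. Pictures are saved under pics/ and viewed, at most 10 in all, crops included, and the job is handed in when it is done.

```bash
mkdir -p pics; ls; python3 - <<'E'
from rig import env, camrig, get_state
import cv2
for n in("side","top"):
    cv2.imwrite(f"pics/{n}0.png",camrig.get_image(n)[:,:,::-1]); c=camrig.camera_info(n); print(n,c)
s=get_state();print(s["t"],s["position"],s["orientation"],env.grip_point_offset)
E
```

```text
inch.py
pics
rig.py
side {'fx': 472.7051304074171, 'fy': 472.7051304074171, 'cx': 316.5377489547993, 'cy': 238.83499627959387, 'world_to_cam': array([[ 0.96938734, -0.24548533,  0.00501409, -0.57229574],
       [-0.1496869 , -0.60703356, -0.78045121,  0.13839219],
       [ 0.19463304,  0.75580898, -0.62519658,  1.0238696 ],
       [ 0.        ,  0.        ,  0.        ,  1.        ]])}
top {'fx': 507.8869973573305, 'fy': 507.8869973573305, 'cx': 323.46113671706837, 'cy': 237.49267954905022, 'world_to_cam': array([[-0.01692429, -0.99980918, -0.00975578, -0.01158493],
       [-0.99037538,  0.01810353, -0.13721831,  0.5896086 ],
       [ 0.13736874,  0.00733956, -0.99049279,  1.08809409],
       [ 0.        ,  0.        ,  0.        ,  1.        ]])}
0.1 [0.16290565 0.6548594  0.21797134] [-3.82015896e-01 -3.11812516e+00  1.60997100e-03] 0.0188
```

View pics/side0.png

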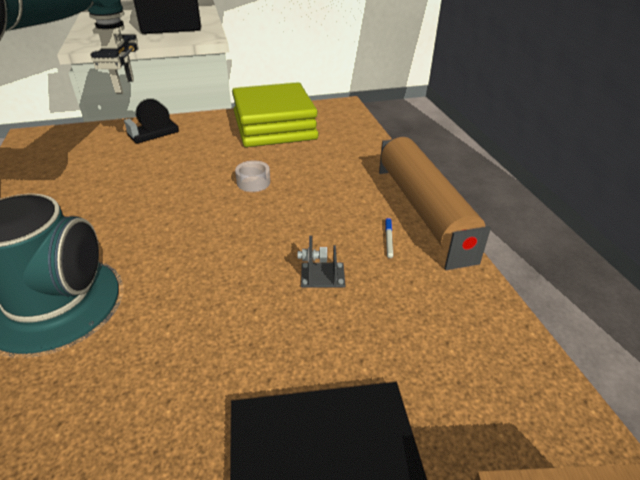

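View pics/top0.png

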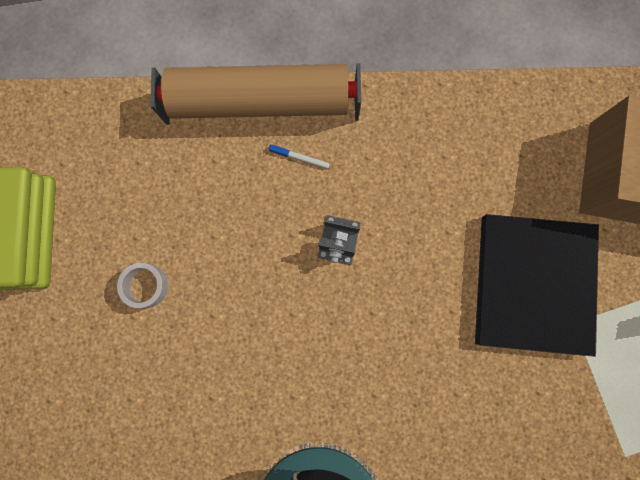

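Side view: the bracket is at about (323,265), with its gap visible end-on and the bolt head at (323,254). Top view: the bracket is at (340,240), with the head at about (342,236). Next I'll enlarge both.

```bash
python3 - <<'E'
import cv2,numpy as np
a=cv2.imread("pics/side0.png")[228:294,288:354];b=cv2.imread("pics/top0.png")[207:273,306:372]
f=lambda i:cv2.resize(i,(396,396),interpolation=cv2.INTER_CUBIC)
cv2.imwrite("pics/crop.png",np.hstack([f(a),f(b)]))
E
```

```text
(no output)
```

View pics/crop.png

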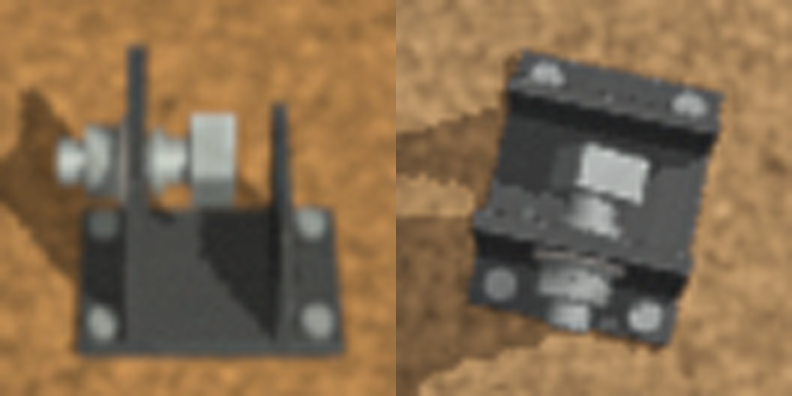

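Side crop: the plate's near corners are at (77,355) and (343,355), and the head spans (190–236, 113–205). Top crop: the plate corners are at (116,52), (326,95), (74,303) and (271,347), and the lit top faces of the head are around (216,172). I'll cast rays to get the pose.

```bash
cat > h.py <<'E'
from rig import env, camrig, get_state
import numpy as np
from scipy.spatial.transform import Rotation as R
def ray(n,px,z):
    c=camrig.camera_info(n);T=c["world_to_cam"];o=-T[:3,:3].T@T[:3,3]
    d=T[:3,:3].T@np.array([(px[0]-c["cx"])/c["fx"],(px[1]-c["cy"])/c["fy"],1])
    return o+d*(z-o[2])/d[2]
def crop(n,u,v):
    o={"side":(288,228),"top":(306,207)}[n]; return (u+.5)/6-.5+o[0],(v+.5)/6-.5+o[1]
E
python3 - <<'E'
from h import *
L=[("top",116,52,50,40,.006),("top",326,95,50,-40,.006),("top",74,303,-50,40,.004),("top",271,347,-50,-40,.004),("side",77,355,-50,-40,.001),("side",343,355,50,-40,.001)]
W=np.array([ray(n,crop(n,u,v),z)[:2] for n,u,v,*_,z in L]);B=np.array([l[3:5] for l in L])/1e3
for w in W:print(w.round(4))
w0=W.mean(0);b0=B.mean(0);H=((B-b0)@[1,1j]).conj()@((W-w0)@[1,1j]);yaw=np.angle(H)
c,s=np.cos(yaw),np.sin(yaw);Rz=np.array([[c,-s],[s,c]]);o=w0-Rz@b0
print("yaw",yaw,"origin",o,"res",(W-o-B@Rz.T).round(4).tolist())
# head in both views
print("head top view z.078",ray("top",crop("top",216,172),.076),"side face centre z.064",ray("side",crop("side",213,160),.064), "front cheek top",ray("top",crop("top",188,232),.088))
E
```

```text
[ 0.6458 -0.0259]
[ 0.6276 -0.1061]
[ 0.5495 -0.0083]
[ 0.5314 -0.0828]
[ 0.5321 -0.0823]
[ 0.629  -0.1063]
yaw -0.22214960763174862 origin [ 0.58882207 -0.0556025 ] res [[-0.0006, 0.0017], [-0.0012, -0.0005], [0.0006, -0.0027], [0.0001, 0.0008], [0.0008, 0.0013], [0.0003, -0.0007]]
head top view z.078 [ 0.58856214 -0.06130674  0.076     ] side face centre z.064 [ 0.59076168 -0.05670478  0.064     ] front cheek top [ 0.56559216 -0.05059169  0.088     ]
```

```bash
cat >> h.py <<'E'
O=np.array([.5888,-.0556,0]);YAW=-.222
def target(q,up=0,sgn=None,yaw=None,O=None):
    """tool pose with pads on flats at bolt angle q, raised `up` m along world z"""
    O=globals()["O"] if O is None else O; B=R.from_euler("z",YAW if yaw is None else yaw)
    H=(B*R.from_euler("x",.45-q)).as_matrix()
    st=get_state();T=R.from_rotvec(st["orientation"]).as_matrix()
    s=sgn or np.sign(T[:,1]@H[:,1])
    z=-H[:,2];y=s*H[:,1];M=np.c_[np.cross(y,z),y,z]
    return O+[0,0,.064+up]+z*env.grip_point_offset,M
def rel(q,up=0,**k):
    p,M=target(q,up,**k);st=get_state();T=R.from_rotvec(st["orientation"]).as_matrix()
    return np.r_[T.T@(p-st["position"]),R.from_matrix(T.T@M).as_rotvec()].round(4)
def plane(n,px):  # ray onto bracket plane x=0, relative to head centre: (y,z)
    c=camrig.camera_info(n);T=c["world_to_cam"];o=-T[:3,:3].T@T[:3,3]
    d=T[:3,:3].T@np.array([(px[0]-c["cx"])/c["fx"],(px[1]-c["cy"])/c["fy"],1])
    B=R.from_euler("z",-YAW).as_matrix();o=B@(o-O);d=B@d;p=o-d*o[0]/d[0]
    return p[1:]-[0,.064]
E
python3 - <<'E'
from h import *
import cv2
i=cv2.imread("pics/side0.png",0);print(i[244:266,318:330])
i=cv2.imread("pics/top0.png",0);print(i[228:245,328:352])
for z in(.064,.070,.075,.079): # top-view edges: ridge(u=184,v=168) and far edge(252,178)
    f=lambda u,v:R.from_euler("z",-YAW).apply(ray("top",crop("top",u,v),z)-O)[:2].round(4)
    print("z",z,f(184,168),f(252,178),"side ridge/top/bot",[R.from_euler("z",-YAW).apply(ray("side",crop("side",213,v),z)-O)[:2].round(4) for v in(113,178,205)])
T=R.from_rotvec(get_state()["orientation"]).as_matrix();print(T.round(2))
for s in(1,-1):print(s,rel(.14,.15,sgn=s))
c=camrig.camera_info("wrist");W=c["world_to_cam"];print(c["fx"],"cam in tool",T.T@(-W[:3,:3].T@W[:3,3]-get_state()["position"]),"cam z in tool",T.T@W[2,:3])
E
```

```text
[[125 125 127 135 139 142 141 146 144 139 133 131]
 [130 129 129 132 134 136 138 141 138 134 131 128]
 [133 136 146 147 147 146 147 149 146 133 128 124]
 [133 141 176 180 176 176 176 179 179 144 126 125]
 [133 140 184 187 183 180 182 187 191 147 124 129]
 [131 129 175 180 176 176 175 183 187 144 124 131]
 [124 115 167 175 174 175 175 182 187 142 121 128]
 [132 111 165 173 172 173 175 182 187 144 123 126]
 [152 119 165 174 169 171 172 180 180 143 125 132]
 [173 127 169 176 171 170 169 174 172 141 128 138]
 [184 132 169 178 175 173 171 173 170 138 130 140]
 [158 122 169 179 176 175 175 176 168 133 131 145]
 [121 107 167 175 171 173 173 175 165 122 130 150]
 [105  95 143 152 147 147 147 148 143 106 114 140]
 [103  93 118 119 116 117 119 117 116  94  90 112]
 [118 105 108 107 105 105 106 108 110  91  82  87]
 [124 115 111 107 104 105 104 108 107  96  85  82]
 [123 115 107 104 103 101 103 101 101  94  89  85]
 [108 104  95  86  78  80  79  80  80  76  75  71]
 [ 85  82  78  63  54  54  52  53  53  54  53  50]
 [ 72  76  72  62  48  46  44  44  44  44  44  44]
 [ 74  73  70  58  46  42  42
[... 1905 characters left out ...]
0.0024 -0.0187] side ridge/top/bot [array([0.0028, 0.0195]), array([ 0.0014, -0.0178]), array([ 0.0009, -0.0327])]
z 0.075 [0.0003 0.0059] [ 0.0017 -0.0187] side ridge/top/bot [array([0.0025, 0.0135]), array([ 0.0012, -0.0235]), array([ 0.0006, -0.0383])]
z 0.079 [-0.0003  0.0059] [ 0.0011 -0.0187] side ridge/top/bot [array([0.0023, 0.0087]), array([ 0.0009, -0.0281]), array([ 0.0004, -0.0429])]
[[-0.97  0.24 -0.  ]
 [ 0.24  0.97 -0.  ]
 [ 0.   -0.   -1.  ]]
1 [-0.5847 -0.5809  0.0225 -0.311   0.0033 -0.0216]
-1 [-0.5847 -0.5809  0.0225  0.0052  0.4833  3.0824]
371.64829954431775 cam in tool [ 0.06552309  0.00077913 -0.16533066] cam z in tool [-2.42510583e-01  3.81138599e-04  9.70148686e-01]
```

```bash
echo '{"sx": [-0.585,-0.585,-0.585,-0.585,-0.585,-0.585,-0.585,-0.585,-0.585,-0.585,-0.585,-0.585,-0.585,-0.585,-0.585,-0.585,-0.585,-0.585,-0.585,-0.585],"sy": [-0.579,-0.579,-0.579,-0.579,-0.579,-0.579,-0.579,-0.579,-0.579,-0.579,-0.579,-0.579,-0.579,-0.579,-0.579,-0.579,-0.579,-0.579,-0.579,-0.579],"sz": [0.024,0.024,0.024,0.024,0.024,0.024,0.024,0.024,0.024,0.024,0.024,0.024,0.024,0.024,0.024,0.024,0.024,0.024,0.024,0.024],"ax": [-0.4,-0.4,-0.4,-0.4,-0.4,-0.4,-0.4,-0.4,-0.4,-0.4,-0.4,-0.4,-0.4,-0.4,-0.4,-0.4,-0.4,-0.4,-0.4,-0.4],"ay": [0,0,0,0,0,0,0,0,0,0,0,0,0,0,0,0,0,0,0,0],"az": [-0.02,-0.02,-0.02,-0.02,-0.02,-0.02,-0.02,-0.02,-0.02,-0.02,-0.02,-0.02,-0.02,-0.02,-0.02,-0.02,-0.02,-0.02,-0.02,-0.02],"aperture": [0.7,0.7,0.7,0.7,0.7,0.7,0.7,0.7,0.7,0.7,0.7,0.7,0.7,0.7,0.7,0.7,0.7,0.7,0.7,0.7]}' | python3 inch.py
python3 - <<'E'
from h import *
import cv2
st=get_state();c=camrig.camera_info("wrist");np.save("wc.npy",c["world_to_cam"])
cv2.imwrite("pics/w1.png",camrig.get_image("wrist")[:,:,::-1])
print(rel(.05,.15),rel(.05,.0),st["q"].round(2),st["gripper_width"])
def proj(P):
    p=c["world_to_cam"]@np.r_[P,1];t=np.arctan2(np.hypot(p[0],p[1]),p[2]);r=p[:2]/np.hypot(p[0],p[1])*t*c["fx"];return (r+[c["cx"],c["cy"]]).round(1)
B=R.from_euler("z",YAW)
for n,p in dict(ft0=(-24,40,88),ft1=(-24,-40,88),rt0=(24,40,60),rt1=(24,-40,60),b0=(50,40,6),b1=(50,-40,6),ridge_f=(-8,6.6,81.2),ridge_r=(8,6.6,81.2),lo_f=(-8,-17.2,70.6),lo_r=(8,-17.2,70.6)).items():print(n,proj(O+B.apply(np.array(p)/1e3)))
E
```

```text
t: 1.77
position: [0.5812, -0.0333, 0.1948]
orientation: [0.339, 3.014, 0.61]
wrist_force: [-0.3, 0.6, 0.8]
gripper_width: 0.699
finger_force: 0.0
[-0.0089 -0.0067 -0.0065 -0.0014  0.0047 -0.0038] [-0.0085 -0.0649  0.1317 -0.0014  0.0047 -0.0038] [-0.31 -0.09  1.73  0.4   1.54 -1.67] 0.6994936703910298
ft0 [286.4 229.7]
ft1 [178.1 239.6]
rt0 [277.4 279.4]
rt1 [182.9 291. ]
b0 [262.6 287.6]
b1 [183.  297.6]
ridge_f [241.7 252.8]
ridge_r [242.9 273.2]
lo_f [208.7 252.6]
lo_r [210.3 272.7]
```

View pics/w1.png

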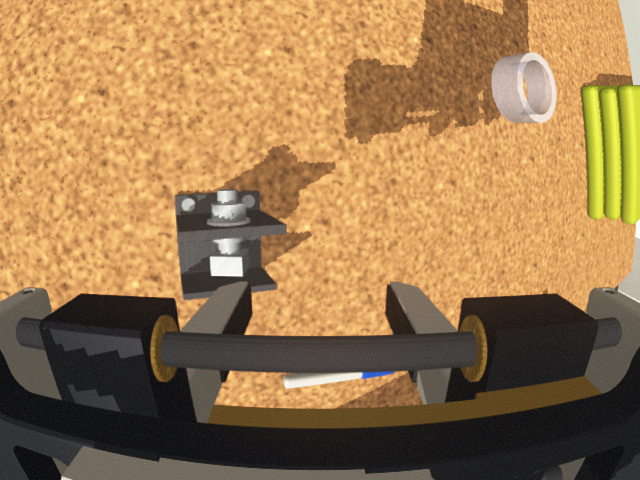

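The wrist view matches the predictions closely: front cheek end at (285,229), head top face at about (211–243, 256–276). I'll zoom in for a fine check.

```bash
python3 - <<'E'
import cv2
i=cv2.imread("pics/w1.png")[180:305,165:295]
cv2.imwrite("pics/w1c.png",cv2.resize(i,None,fx=4.6,fy=4.6,interpolation=cv2.INTER_CUBIC))
g=cv2.cvtColor(i,6);print(g[68:100:1,[53,60,68,74]].T);print(g[[80,85,90],40:85])
E
```

```text
[[140 114  92  89  95  89  86  98 162 239 246 245 244 245 246 247 247 247
  246 247 245 244 242 242 242 245 246 239  80  41  53  51]
 [239 240 239 239 221 166 119 105 143 236 243 242 241 239 240 241 242 242
  243 246 245 245 244 245 246 246 249 251 107  44  54  51]
 [183 191 187 189 157 126 114  96 129 219 242 243 242 243 245 246 246 246
  246 246 247 247 246 245 245 246 249 255 137  54  54  47]
 [ 89  90  93  89  94  94  91  85 122 216 244 245 244 244 244 243 245 245
  245 245 245 245 245 244 245 245 247 253 155  64  49  49]]
[[ 64  62  63  62  91 212 247 246 245 245 245 244 244 244 245 245 245 246
  245 242 241 240 242 242 243 241 243 241 242 244 245 245 245 246 244 244
  230 119  76  70  73  75  76  76  71]
 [ 62  64  62  60  78 196 245 246 245 245 247 245 246 247 246 245 241 241
  242 243 242 242 243 244 244 244 245 247 246 246 246 245 244 244 245 247
  241 152  79  74  80  76  80  75  70]
 [ 63  64  65  62  63 137 225 247 247 247 248 247 244 242 241 243 245 246
  246 244 244 244 245 247 248 247 247 248 246 246 245 246 245 244 245 248
  247 182  81  69  73  71  59  51  51]]
```

View pics/w1c.png

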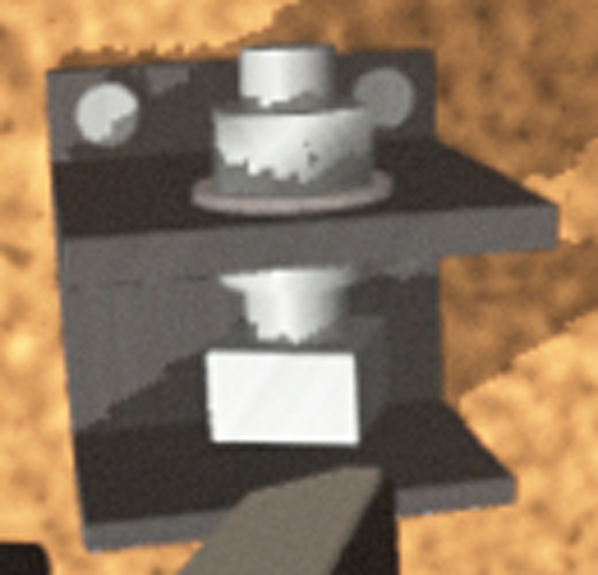

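```bash
sed -i 's/^O=.*/O=np.array([.5903,-.0559,0]);YAW=-.222/' h.py; python3 -c "
from h import *
print(rel(.05),rel(.05,yaw=-.205))"; echo '{"sx": [-0.010,-0.010,-0.010,-0.010,-0.010],"sy": [-0.065,-0.065,-0.065,-0.065,-0.065],"sz": [0,0.02,0.05,0.07,0.07],"ax": [0,0,0,0,0],"ay": [0.005,0.005,0.005,0.005,0.005],"az": [-0.004,-0.004,-0.004,-0.004,-0.004],"aperture": [0.7,0.7,0.7,0.7,0.7]}' | python3 inch.py
python3 - <<'E'
from h import *
import cv2
print(rel(.05))
a=camrig.get_image("side")[:,:,::-1];b=camrig.get_image("wrist")[:,:,::-1]
cv2.imwrite("pics/m2.png",__import__("numpy").hstack([cv2.resize(a[190:310,260:380],(400,400),interpolation=2),cv2.resize(b[150:400,195:445],(400,400),interpolation=2)]))
E
```

```text
[-0.01   -0.0649  0.1317 -0.0014  0.0047 -0.0038] [-0.0099 -0.0649  0.1317 -0.0014  0.0113 -0.0195]
t: 2.23
position: [0.5817, -0.0641, 0.101]
orientation: [0.334, 3.024, 0.615]
wrist_force: [-0.8, 0.2, 0.7]
gripper_width: 0.703
finger_force: 0.0
[-0.0069 -0.0053  0.0567  0.0007 -0.0062  0.001 ]
```

View pics/m2.png

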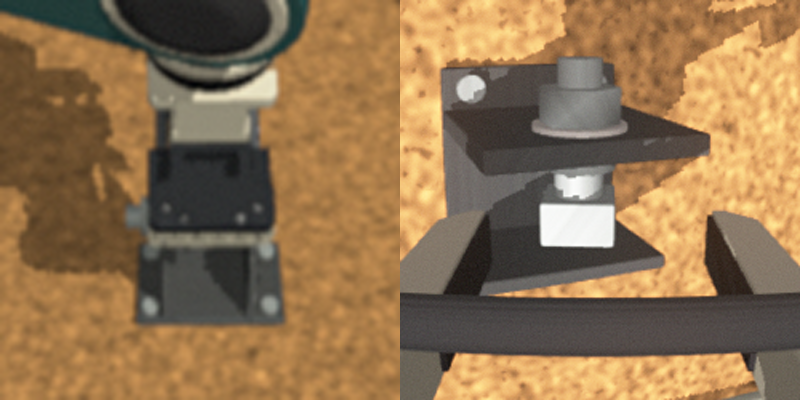

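Right panel: the head at (577,225) lies between the fingertips, which are at about 488 and 708. I'll let the arm settle, then measure the residual.

```bash
echo '{"sx": [0,0,0],"sy": [0,0,0],"sz": [0,0,0],"ax": [0,0,0],"ay": [0,0,0],"az": [0,0,0],"aperture": [0.7,0.7,0.7]}' | python3 inch.py; python3 -c "
from h import *
print(rel(.05))"
```

```text
t: 2.58
position: [0.5839, -0.0655, 0.107]
orientation: [0.33, 3.017, 0.61]
wrist_force: [-0.7, -0.5, -0.5]
gripper_width: 0.701
finger_force: 0.0
[-0.004  -0.0068  0.0626 -0.0003  0.0014  0.0042]
```

```bash
echo '{"sx": [-0.004,-0.004,-0.004,-0.004],"sy": [-0.007,-0.007,-0.007,-0.007],"sz": [0.01,0.03,0.03,0.03],"ax": [0,0,0,0],"ay": [0.002,0.002,0.002,0.002],"az": [0.004,0.004,0.004,0.004],"aperture": [0.7,0.7,0.7,0.7]}' | python3 inch.py; python3 -c "
from h import *
print(rel(.05))"
```

```text
t: 2.92
position: [0.5881, -0.0608, 0.0742]
orientation: [0.337, 3.022, 0.614]
wrist_force: [0.0, -0.3, 0.3]
gripper_width: 0.695
finger_force: 0.0
[-0.0012  0.0009  0.0303  0.0002 -0.0044 -0.0011]
```

```bash
echo '{"sx": [-0.001,-0.001,-0.001,-0.001],"sy": [0.001,0.001,0.001,0.001],"sz": [0.015,0.030,0.030,0.030],"ax": [0,0,0,0],"ay": [-0.003,-0.003,-0.003,-0.003],"az": [0,0,0,0],"aperture": [0.7,0.7,0.7,0.7]}' | python3 inch.py; python3 -c "
from h import *
print(rel(.05))
import cv2
cv2.imwrite('pics/w3.png',cv2.resize(camrig.get_image('wrist')[180:430,195:445,::-1],(500,500),interpolation=2))"
```

```text
t: 3.25
position: [0.5921, -0.049, 0.0483]
orientation: [0.337, 3.018, 0.612]
wrist_force: [-0.8, -0.0, 0.8]
gripper_width: 0.7
finger_force: 0.0
[ 0.0002 -0.0005  0.0016 -0.     -0.     -0.0005]
```

View pics/w3.png

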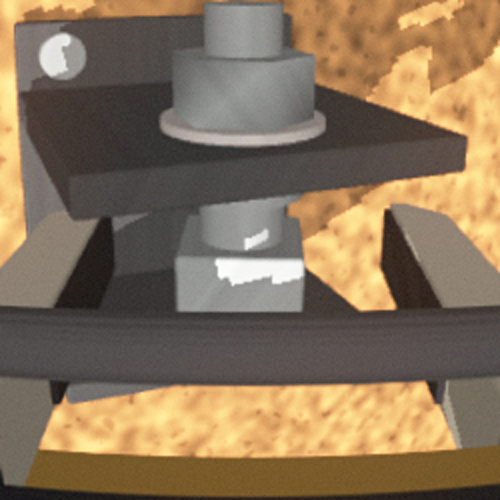

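The head is centred between the fingers (178–303, against inner finger edges at about 110 and 385) and looks parallel to the pads. Closing now.

```bash
echo '{"sx": [0,0,0,0,0,0,0,0,0,0],"sy": [0,0,0,0,0,0,0,0,0,0],"sz": [0.0015,0.0015,0.0015,0.0015,0.0015,0.0015,0.0015,0.0015,0.0015,0.0015],"ax": [0,0,0,0,0,0,0,0,0,0],"ay": [0,0,0,0,0,0,0,0,0,0],"az": [0,0,0,0,0,0,0,0,0,0],"aperture": [0,0,0,0,0,0,0,0,0,0]}' | python3 inch.py; python3 -c "
from h import *
s=get_state();print(rel(.05),s['moment'],s['gripper_width']*93)"
```

```text
t: 4.13
position: [0.5921, -0.0495, 0.0463]
orientation: [0.338, 3.018, 0.608]
wrist_force: [-2.9, -11.1, -0.2]
gripper_width: 0.279
finger_force: 30.0
[ 0.0003  0.0008 -0.0001 -0.0023  0.0008 -0.001 ] [-1.83596589  0.5003387  -0.08071818] 25.902733532985426
```

```bash
echo '{"sx": [0,0,0,0],"sy": [-0.001,-0.001,-0.001,-0.001],"sz": [0,0,0,0],"ax": [0,0,0,0],"ay": [0,0,0,0],"az": [0,0,0,0],"aperture": [0,0,0,0]}' | python3 inch.py; python3 -c "
from h import *
s=get_state();print(rel(.05),s['moment'],s['gripper_width']*93,env.grip_point_offset)
T=R.from_rotvec(s['orientation']).as_matrix();print(T.round(3),s['wrist_force']@T)"
```

```text
t: 4.47
position: [0.5921, -0.0495, 0.0463]
orientation: [0.338, 3.017, 0.61]
wrist_force: [-2.8, -6.5, 3.3]
gripper_width: 0.281
finger_force: 30.0
[ 0.0004  0.0008 -0.0001 -0.0007  0.0008 -0.0006] [-0.85835058  0.41104932 -0.04651907] 26.110413495603915 0.0188
[[-0.975  0.203  0.086]
 [ 0.221  0.899  0.379]
 [-0.001  0.389 -0.921]] [ 1.28353658 -5.09584077 -5.77278289]
```

```bash
sed -i 's/^O=.*/O=np.array([.5901,-.0566,-.0003]);YAW=-.222/' h.py; python3 -c "
from h import *
for q in (.1,.2,.3,.4,.5,.6,.7,.8):print(q,rel(q)-[0,.001,.001,0,0,0])"
```

```text
0.1 [ 0.0004 -0.0019 -0.0011  0.0493  0.0008 -0.0006]
0.2 [ 0.0004 -0.0038 -0.0013  0.1493  0.0008 -0.0007]
0.3 [ 0.0004 -0.0056 -0.0017  0.2493  0.0007 -0.0007]
0.4 [ 0.0004 -0.0074 -0.0022  0.3493  0.0007 -0.0007]
0.5 [ 4.000e-04 -9.200e-03 -2.900e-03  4.493e-01  7.000e-04 -8.000e-04]
0.6 [ 4.000e-04 -1.080e-02 -3.800e-03  5.493e-01  6.000e-04 -8.000e-04]
0.7 [ 4.000e-04 -1.240e-02 -4.900e-03  6.493e-01  6.000e-04 -9.000e-04]
0.8 [ 4.000e-04 -1.380e-02 -6.100e-03  7.493e-01  5.000e-04 -9.000e-04]
```

```bash
echo '{"sx": [0,0,0,0,0,0,0,0,0],"sy": [-0.0019,-0.0029,-0.0038,-0.0047,-0.0056,-0.0065,-0.0074,-0.0074,-0.0074],"sz": [-0.0011,-0.0012,-0.0013,-0.0015,-0.0017,-0.0019,-0.0022,-0.0022,-0.0022],"ax": [0.05,0.10,0.15,0.20,0.25,0.30,0.35,0.35,0.35],"ay": [0,0,0,0,0,0,0,0,0],"az": [0,0,0,0,0,0,0,0,0],"aperture": [0,0,0,0,0,0,0,0,0]}' | python3 inch.py; cat >> h.py <<'E'
def rep(q):
    s=get_state();Rt=R.from_rotvec(s["orientation"]);T=Rt.as_matrix()
    F=s["wrist_force"]@T;M=s["moment"]@T
    print("F tool",F.round(1),"M tool",M.round(2),"rel",rel(q),"w",round(s["gripper_width"]*93,2),"q",s["q"].round(2))
E
python3 -c "
from h import *
rep(.4)"
```

```text
t: 5.22
position: [0.5906, -0.0559, 0.0448]
orientation: [0.347, 3.115, 0.078]
wrist_force: [4.8, 0.7, -5.7]
gripper_width: 0.28
finger_force: 30.0
F tool [-4.5  1.5  5.8] M tool [-0.29 -0.73  0.2 ] rel [ 0.0003  0.0002 -0.0001  0.0002  0.0004  0.0004] w 26.04 q [-0.16  0.04  1.81  0.05  1.29 -1.53]
```

```bash
echo '{"sx": [0,0,0,0,0,0,0,0,0,0],"sy": [-0.0009,-0.0019,-0.0028,-0.0037,-0.0047,-0.0056,-0.0065,-0.0073,-0.0073,-0.0073],"sz": [0,-0.0001,-0.0002,-0.0004,-0.0006,-0.0008,-0.0011,-0.0015,-0.0015,-0.0015],"ax": [0.05,0.10,0.15,0.20,0.25,0.30,0.35,0.40,0.40,0.40],"ay": [0,0,0,0,0,0,0,0,0,0],"az": [0,0,0,0,0,0,0,0,0,0],"aperture": [0,0,0,0,0,0,0,0,0,0]}' | python3 inch.py; python3 -c "
from h import *
rep(.8)"
```

```text
t: 6.05
position: [0.5889, -0.0633, 0.0459]
orientation: [-0.338, -3.037, 0.536]
wrist_force: [5.1, 1.0, -4.4]
gripper_width: 0.28
finger_force: 30.0
F tool [-4.7  3.5  3.4] M tool [-0.66 -0.54  0.14] rel [ 0.0003  0.0003 -0.0002  0.0005 -0.0001  0.0003] w 26.02 q [ 0.02  0.1   1.78 -0.35  1.36 -1.24]
```

```bash
echo '{"sx": [0,0,0,0],"sy": [-0.0009,-0.0019,-0.0019,-0.0019],"sz": [0,-0.0001,-0.0001,-0.0001],"ax": [0.05,0.10,0.10,0.10],"ay": [0,0,0,0],"az": [0,0,0,0],"aperture": [0,0,0,0]}' | python3 inch.py >/dev/null; python3 -c "
from h import *
rep(.9)"; echo '{"sx": [0,0,0],"sy": [-0.0006,-0.0006,-0.0006],"sz": [0,0,0],"ax": [0.03,0.03,0.03],"ay": [0,0,0],"az": [0,0,0],"aperture": [0,0,0]}' | python3 inch.py>/dev/null; python3 -c "
from h import *
rep(.93)"; echo '{"sx": [0,0,0],"sy": [-0.0006,-0.0006,-0.0006],"sz": [0,0,0],"ax": [0.03,0.03,0.03],"ay": [0,0,0],"az": [0,0,0],"aperture": [0,0,0]}' | python3 inch.py; python3 -c "
from h import *
rep(.96)"
```

```text
F tool [-4.9  4.7  3.9] M tool [-1.09 -0.61  0.13] rel [ 0.0003  0.0003 -0.0002  0.0013 -0.0002  0.    ] w 25.75 q [ 0.06  0.13  1.77 -0.44  1.4  -1.18]
F tool [-4.8  8.   3.3] M tool [-1.48 -0.63  0.09] rel [ 0.0003  0.0003 -0.0003  0.0026 -0.0001 -0.0004] w 25.99 q [ 0.07  0.13  1.77 -0.46  1.41 -1.16]
t: 6.88
position: [0.5883, -0.066, 0.0472]
orientation: [-0.332, -2.97, 0.77]
wrist_force: [5.3, 3.4, -5.6]
gripper_width: 0.279
finger_force: 30.0
F tool [-4.4  6.6  2.7] M tool [-1.6  -0.58  0.04] rel [ 0.0003  0.0003 -0.0003  0.0026 -0.0002 -0.0005] w 25.93 q [ 0.08  0.14  1.76 -0.49  1.42 -1.15]
```

```bash
echo '{"sx": [0,0,0],"sy": [-0.0006,-0.0006,-0.0006],"sz": [0,0,0],"ax": [0.03,0.03,0.03],"ay": [0,0,0],"az": [0,0,0],"aperture": [0,0,0]}' | python3 inch.py>/dev/null; python3 -c "
from h import *
rep(.99)"; echo '{"sx": [0,0,0],"sy": [-0.0006,-0.0006,-0.0006],"sz": [0,0,0],"ax": [0.03,0.03,0.03],"ay": [0,0,0],"az": [0,0,0],"aperture": [0,0,0]}' | python3 inch.py; python3 -c "
from h import *
rep(1.02)"
```

```text
F tool [-4.3  7.3  2.9] M tool [-2.28 -0.57  0.  ] rel [ 0.0003  0.0004 -0.0002  0.0029 -0.0003 -0.0006] w 25.89 q [ 0.09  0.15  1.76 -0.51  1.43 -1.13]
t: 7.38
position: [0.588, -0.0669, 0.048]
orientation: [-0.329, -2.939, 0.856]
wrist_force: [3.1, 5.5, -3.1]
gripper_width: 0.284
finger_force: 30.0
F tool [-1.9  6.7 -0.6] M tool [-2.36 -0.32  0.06] rel [ 0.0002  0.0004 -0.0001  0.003  -0.0005 -0.0006] w 26.39 q [ 0.11  0.16  1.76 -0.54  1.45 -1.11]
```

```bash
echo '{"sx": [0,0,0,0],"sy": [0.0003,0.0003,0.0003,0.0003],"sz": [0,0,0,0],"ax": [-0.015,-0.015,-0.015,-0.015],"ay": [0,0,0,0],"az": [0,0,0,0],"aperture": [0,0,0,0]}' | python3 inch.py>/dev/null; python3 -c "
from h import *
rep(1.005)"; echo '{"sx": [0,0,0,0,0,0,0,0,0,0],"sy": [0,0,0,0,0,0,0,0,0,0],"sz": [0,0,0,0,0,0,0,0,0,0],"ax": [0,0,0,0,0,0,0,0,0,0],"ay": [0,0,0,0,0,0,0,0,0,0],"az": [0,0,0,0,0,0,0,0,0,0],"aperture": [0,0,0,0,0,0,0,0,0,0]}' | python3 inch.py; python3 -c "
from h import *
rep(1.005)
import cv2
a=camrig.get_image('wrist')[150:430,175:465,::-1];b=camrig.get_image('top')[180:300,280:400,::-1]
cv2.imwrite('pics/e.png',np.hstack([cv2.resize(a,(400,400)),cv2.resize(b,(400,400))]))"
```

```text
F tool [-2.6  8.4 -0.9] M tool [-2.32 -0.34  0.06] rel [ 0.0002  0.0004 -0.0002  0.0036 -0.0004 -0.0008] w 26.68 q [ 0.1   0.16  1.76 -0.53  1.44 -1.12]
t: 8.55
position: [0.588, -0.0667, 0.0478]
orientation: [-0.33, -2.948, 0.834]
wrist_force: [3.0, 6.8, -3.7]
gripper_width: 0.283
finger_force: 30.0
F tool [-1.4  8.1 -0.6] M tool [-2.34 -0.34  0.07] rel [ 0.0002  0.0004 -0.0001  0.0035 -0.0004 -0.0008] w 26.29 q [ 0.1   0.16  1.76 -0.53  1.44 -1.12]
```

View pics/e.png

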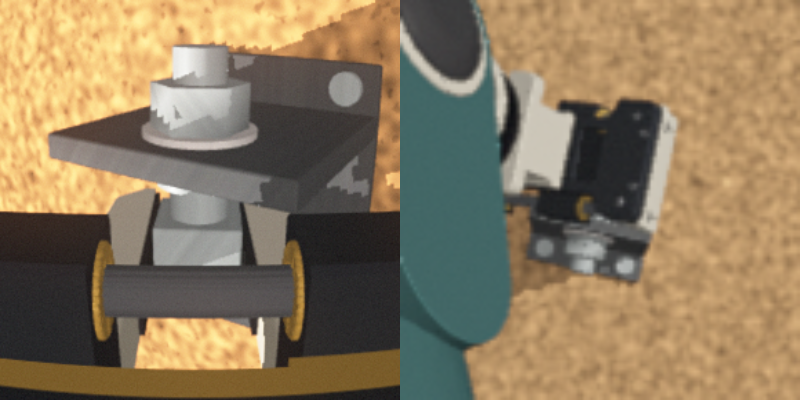

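The head is firmly between the fingers. The torque rose sharply at the stop, and the readings held steady for a second. Handing in.

```bash
python3 -c "
from rig import env, camrig, get_state
print(env.sign_off())"
```

```text
the job is handed in; nothing more can be done
None
```

I gripped the bolt head in the gap, turned it clockwise until the torque rose sharply at its stop, and signed off at about 8.6 s with the gripper still holding it there at 30 N; I never moved near the tape roll, binder or marker, but did not re-image them at the end.

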